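# Lid the swivel tin, bring it to the front of the carousel and hold it there

### The job

Close the open tin of swivels on the tackle carousel with its knobbed lid, seated flat, and let go of the lid. Then turn the carousel until the tin faces front, straight above the tongue of the stand, and finish while still firmly gripping one of the carousel's upright pegs so that it stays still. Leave the other things on the table where they are.

Things in the scene. Friction and masses are not known exactly. Their poses are not given: they have to be found in the camera images.
- lid_knob (a point): grip point of the tin's loose aluminium lid, the one thing with an upright knob. On the axis of the knob (round, 18 mm across, 36 mm tall above the lid's disc), 22 mm above the disc's top face, 27 mm above the disc's underside, 35 mm above the underside of the plug on which the lid stands at the start; z points up the knob
- tin_mouth (a point): centre of the mouth, at rim height, of the round aluminium tin fixed on the carousel, the only open vessel there: 60 mm across outside, 54 mm inside, 50 mm high, its axis 85 mm from the carousel's axis. With the lid seated its disc lies on the rim and lid_knob is 27 mm above this point
- front_mark (a point): where tin_mouth is when the tin faces front: a point of the fixed stand, above the stand's front tongue, 85 mm from the carousel's axis and at the height of the tin's rim
- stand: fixed aluminium foot of the carousel, origin on the table on the upright turning axis. Its -x is the front: a tongue 26 mm wide sticks out that way to 165 mm from the axis, with an upturned end 22 mm high. The wooden disc above it is 250 mm across, top 34 mm above the table; at quarter turns from the tin it carries three shut jars and boxes without knobs, up to 93 mm above the table
- carousel (a joint): angle of the turning disc on its stand, rad; 0 (or a whole turn, 6.283) when the tin faces front; grows anticlockwise seen from above. Turns freely both ways, stays where it is left; friction torque about 0.035 N m
- peg1 (a point): one of the carousel's four fixed upright round steel pegs, 14 mm across, standing 101 mm above the disc (top 135 mm above the table), 100 mm from the carousel's axis, 45 degrees clockwise from the tin seen from above. This point is on the peg's axis 20 mm below its top
- peg2 (a point): one of the carousel's four fixed upright round steel pegs, 14 mm across, standing 101 mm above the disc (top 135 mm above the table), 100 mm from the carousel's axis, 45 degrees anticlockwise from the tin seen from above. This point is on the peg's axis 20 mm below its top
- peg3 (a point): one of the carousel's four fixed upright round steel pegs, 14 mm across, standing 101 mm above the disc (top 135 mm above the table), 100 mm from the carousel's axis, 135 degrees anticlockwise from the tin seen from above. This point is on the peg's axis 20 mm below its top
- peg4 (a point): one of the carousel's four fixed upright round steel pegs, 14 mm across, standing 101 mm above the disc (top 135 mm above the table), 100 mm from the carousel's axis, 135 degrees clockwise from the tin seen from above. This point is on the peg's axis 20 mm below its top
- dish: white ceramic dish, 84 mm across and 26 mm high, with a few brass swivels in it; a bystander, loose; origin at the centre of its underside
- reel_seat: black plastic reel seat, a tube 100 mm long and about 28 mm thick lying along its own x; a bystander, loose; origin at the centre of its underside
- scale_hook: stainless steel fish scale with hook, lying flat, about 115 mm long along its own x, 22 mm high; a bystander, loose; origin at the centre of its underside
- spool: grey plastic line spool, 70 mm across, 42 mm high, standing on end; a bystander, loose; origin at the centre of its underside
- mug: blue ceramic mug, 80 mm across and 90 mm high, handle towards its +y; a bystander, loose; origin at the centre of its underside
- float: orange pear-shaped float, 52 mm across, 56 mm high, standing on its flat end; a bystander, loose; origin at the centre of its underside
- lid: the same lid, origin at the centre of its underside: disc 66 mm across, 5 mm thick; under it a plug 47 mm across, 8 mm deep, that enters the tin; knob on top; 49 mm tall over all; about 90 g
There are look-alikes about, which are no part of the job. Leave any green look-alike of the lid alone.

How it is judged:
On the way, in this order (a step that is already met when the one before it is completed fails the run):
1. the lid is seated on the tin and let go, before the tin has been brought to the front (horizontal distance between lid_knob and tin_mouth below 0.007 m and z of lid_knob in the frame of tin_mouth between 0.023 and 0.0305 m and angle between lid_knob's own z axis and vertical below 0.06 rad and contact force between the fingers and lid below 0.1 N and horizontal distance between tin_mouth and front_mark above 0.04 m), for 0.2 s.
2. the tin faces front, the carousel is still and the gripper holds one of its pegs (horizontal distance between tin_mouth and front_mark below 0.012 m and velocity of joint carousel between -0.05 and 0.05 rad/s and (contact force between the fingers and carousel_c0 above 5 N or contact force between the fingers and carousel_c1 above 5 N or contact force between the fingers and carousel_c2 above 5 N or contact force between the fingers and carousel_c3 above 5 N)), for 0.2 s.
At the end, for the whole second after the job is handed in: Lid flat on the tin (7 mm off axis, 3.5 mm proud, 0.06 rad tilt at most), not touched by the fingers; tin axis within 12 mm of the front mark, carousel slower than 0.05 rad/s, fingers on a peg with over 5 N; all through the last second (all of step 2 and horizontal distance between lid_knob and tin_mouth below 0.007 m and z of lid_knob in the frame of tin_mouth between 0.023 and 0.0305 m and angle between lid_knob's own z axis and vertical below 0.06 rad and contact force between the fingers and lid below 0.1 N); the arm keeps its last pose, push and grip.
It fails at once if a bystander was shifted by more than 30 mm (distance of any of dish, reel_seat, scale_hook, spool, mug, float from where it was at the start of the episode above 0.03 m).
It also fails if it takes over 59 s, if anything falls off the work surface, if the arm or the gripper's body presses on something with over 40 N, if the wrist force passes 120 N, or if a joint passes its speed limit or range.

### The arm

A 6-joint arm with a two-finger parallel gripper is mounted at the origin on the work surface. World frame = base frame: x ahead of the robot, y to its left, z up, the work surface at z = 0. Lengths are in m, angles in rad, forces in N, time in s.
With the tool pointing down it reaches from about 0.225 to 0.875 m from the base axis. Payload 3.4 kg.
Tool frame: the origin (TCP) lies at the very end of the fingers, on their centre line; the grasp point (between the pads) lies 19 mm behind it; z points along the fingers, y is the direction in which the jaws open and shut (so a half turn about z gives the same grasp; the last joint's range is limited). The gripper opens to 85 mm and grips with 20 to 120 N. Pads are 22 mm wide; open, the fingers measure 114 mm over their backs; the gripper's body (76 mm by 85 mm) begins 54 mm behind the grasp point. The pads swing forward as they close: fully open they stand 13 mm farther back than shut.
Start: joints at [0.984, 0.276, 1.505, -0, 1.361, -0.121], TCP at [0.258, 0.514, 0.231] pointing down, gripper open.
Joint ranges: [-2.89, 2.89], [-0.75, 2.08], [0.22, 2.7], [-1.18, 4.32], [0.11, 2.71], [-2.7, 2.7]. Speed limits (rad/s): [2.57, 2.57, 3.14, 3.14, 3.14, 3.14].

### API

Orientations are given as a unit quaternion [w, x, y, z].
In Python, from rig import telemetry, cams, sign_off, spotter gives the robot as it stands.
- The arm moves only by the tool servo_tool, never from a script. Its argument "steps" is a list of rows, each a list of 6 numbers: the shift along the tool's x, y, z in mm, then the turn, a rotation vector about the tool's x, y, z in degrees. In form: [[x, y, z, ax, ay, az], ...]. A call has 1 to 8 rows; each row is the pose to reach, as a shift and turn from the pose commanded when the call began, along the tool's axes at that moment; what a row does not reach only later rows make up. A row lasts 1/10 s, in which the tool goes at most 50 mm and 8.59 degrees, less where a joint would pass 70% of its speed; a pose out of reach is approached as far as the arm can. A call with a gripper value outside its range is refused whole. "hand" is the closure in counts, from 0 (fully open) to 255 (shut), set as the call begins (left out, the last holds). The fingers move at their own pace and stop on an object; "grip_force" is the grip in N (left out, the last holds). Time passes only in rows, so rows that repeat a pose let the fingers close. It gives the time, the measured TCP pose, the force and the opening at its end, in the units of the state.
- telemetry.get_state(): the state, without advancing time (a new reading comes with each control period).
- cams.get_image(name): name is "scene" or "top" or "wrist"; returns (picture, depth): 384x512x3 uint8, red, green, blue; 384x512 float32, m along the optical axis (not along the pixel's ray), 0 where there is no reading.
- cams.camera_model(name): a dict with "camera_matrix" (3x3 intrinsics, pixels), "origin" and "rotation" of the camera in the world; the wrist camera has in their place "tool_from_camera" (4x4, takes a point from camera to tool coordinates, whose origin is the TCP and whose axes are the flange's). Camera axes: x right, y up, looking along -z (the intrinsics and any distortion apply to the point x, -y, -z); pixel columns grow to the right and rows downward; lengths in m; the calibration is good to about 2 mm. The wrist camera is an equidistant fisheye: a pixel r from the principal point sees the ray r / f radians off the axis. A picture is of the moment at which its call begins: read the wrist's pose just before it. camera_model takes no time and is no camera call.
- sign_off(): hands the job in, once; it reports no verdict.
Trained networks look in the newest picture that a camera, given by its name, has taken for a name from the list of things; names that differ only in an ending like _2 or _b are one class to them, and where a whole thing is asked for, a point or a joint stands for the part that bears it (a point fixed in the world has none). Each returns a list of dicts, best first, with "conf" (0 to 1); they miss things now and then, are a little off and sometimes report something else, mostly with a low value. They report only what shows in the picture. A call takes as long as a camera call. They do not tell look-alikes from the thing itself.
- spotter.outline_of(query, camera): "region" (384x512 bool, what is visible of it) and "rect" ([left, top, width, height] in pixels, round what is visible of it).
The state is a dict: "clock": time; "qpos": joint angles; "qd": joint speeds; "effort": joint torques, N m; "position": TCP position; "ee_rot": TCP orientation; "contact_force": force on the tool from outside, world axes, zero at the start; "moment": the same for the moment, N m; "width": finger opening in m.
Only numpy, scipy, OpenCV 4.12 (cv2) and the standard library are available. Lean on these libraries where they do the work, as an engineer would, in place of code of your own. Each camera call takes 0.05 s, during which the arm holds its last target.

## Working session

There is one attempt and no reset: what is moved stays moved. The work goes in short steps, Python scripts to look and compute and a tool call to move; the robot and the scene stay as the last step left them, time stands still between calls to the robot, and variables do not carry over. Pictures are saved under pics/ and viewed, and the job is handed in when it is done.

Besides the shell and the picture viewer there is one more tool, called after "Request:" in YAML: its name, and indented under it one key for each argument. servo_tool: Moves the arm, as the interface text tells. Its arguments: {"type":"object","properties":{"steps":{"type":"array","items":{"type":"array","items":{"type":"number"}}},"hand":{"type":"number"},"grip_force":{"type":"number"}},"required":["steps"]}

```bash
ls; mkdir -p pics; python3 - <<'E'
from rig import telemetry, cams
import cv2, json, numpy as np
s=telemetry.get_state(); print(s)
for n in ["scene","top","wrist"]:
    im,d=cams.get_image(n); cv2.imwrite(f"pics/{n}0.png",im[:,:,::-1]); np.savez(f"{n}0.npz",im=im,d=d)
    print(n,cams.camera_model(n))
E
```

```text
pics
{'clock': 0.0, 'qpos': array([ 9.83981696e-01,  2.76603166e-01,  1.50612902e+00,  6.45273643e-06,
        1.36072585e+00, -1.21013931e-01]), 'qd': array([ 0.00022828,  0.00063122,  0.00092001,  0.00159833, -0.00022404,
       -0.00188272]), 'effort': array([-8.04416486e-04, -4.16783702e+01, -2.45804143e+01, -4.78054153e-04,
        1.13012563e-02,  1.61496075e-05]), 'position': array([0.25796606, 0.51328707, 0.23043671]), 'ee_rot': array([-3.26205441e-04,  2.30801091e-01,  9.73000507e-01, -8.73796433e-04]), 'contact_force': array([ 0.95169778,  0.35198543, -0.17506117]), 'moment': array([0.04941882, 0.00588862, 0.02346894]), 'width': 0.08577717201594516}
scene {'camera_matrix': array([[495.15194871,   0.        , 249.18421671],
       [  0.        , 495.15194871, 194.0839154 ],
       [  0.        ,   0.        ,   1.        ]]), 'origin': array([1.48524119, 0.8958983 , 1.23570685]), 'rotation': array([0.38465881, 0.16134804, 0.36336718, 0.83304784])}
top {'camera_matrix': array([[355.88015598,   0.        , 256.68657417],
       [  0.        , 355.88015598, 188.62167126],
       [  0.        ,   0.        ,   1.        ]]), 'origin': array([0.35767587, 0.08249829, 1.08174981]), 'rotation': array([ 0.71510193,  0.07249901, -0.07027982, -0.69168914])}
wrist {'camera_matrix': array([[297.31863964,   0.        , 261.82947605],
       [  0.        , 297.31863964, 190.49754729],
       [  0.        ,   0.        ,   1.        ]]), 'tool_from_camera': array([[-1.56042839e-04,  9.57066649e-01,  2.89867910e-01,
         7.37956606e-02],
       [ 9.99999986e-01,  1.33085506e-04,  9.89110459e-05,
         6.04210733e-04],
       [ 5.60872458e-05,  2.89867922e-01, -9.57066656e-01,
        -1.42723927e-01],
       [ 0.00000000e+00,  0.00000000e+00,  0.00000000e+00,
         1.00000000e+00]])}
```

View pics/scene0.png

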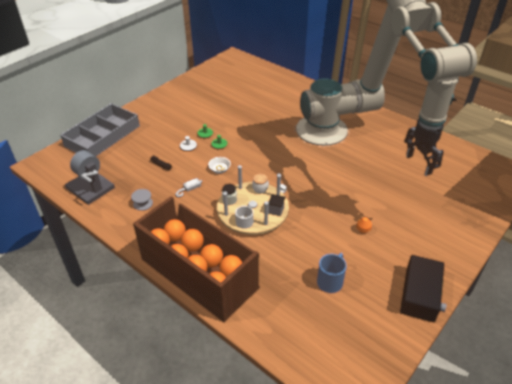

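View pics/top0.png

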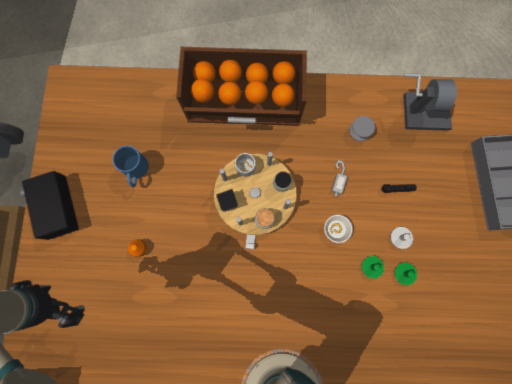

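View pics/wrist0.png

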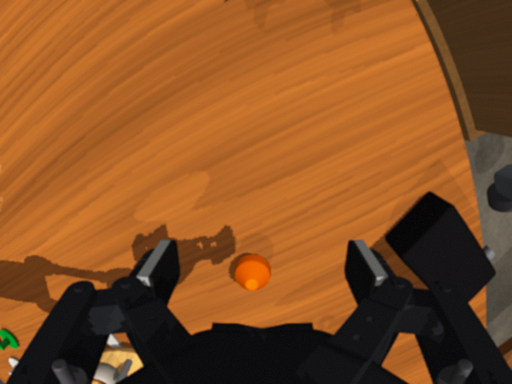

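The top view shows the carousel around (256,193), with the open tin at (246,164) and the tongue at (251,241). The silver lid is at (402,237), and the green look-alikes are at (373,267) and (405,273). The tin is roughly half a turn from the front.

```bash
cat > h.py <<'E'
import numpy as np, cv2
from scipy.spatial.transform import Rotation as R
from rig import telemetry, cams, spotter
def q2R(q): return R.from_quat([q[1],q[2],q[3],q[0]]).as_matrix()
def pose(name,s=None):
    m=cams.camera_model(name)
    if name=="wrist":
        s=s or telemetry.get_state()
        T=np.eye(4);T[:3,:3]=q2R(s["ee_rot"]);T[:3,3]=s["position"]
        T=T@m["tool_from_camera"]; return m["camera_matrix"],T[:3,:3],T[:3,3]
    return m["camera_matrix"],q2R(m["rotation"]),np.array(m["origin"])
def ray(name,u,v,P):
    K,Rc,o=P
    x=(u-K[0,2])/K[0,0];y=(v-K[1,2])/K[1,1]
    if name=="wrist":
        r=np.hypot(x,y);k=np.where(r>1e-9,np.sin(r)/np.maximum(r,1e-9),1.);d=np.stack([x*k,-y*k,-np.cos(r)],-1)
    else: d=np.stack([x,-y,-np.ones_like(x)],-1)
    return d
def at_z(name,u,v,z,P):
    u=np.asarray(u,float);v=np.asarray(v,float)
    d=ray(name,u,v,P)@P[1].T
    return P[2]+d*((z-P[2][2])/d[...,2])[...,None]
def cloud(name,depth,P):
    v,u=np.mgrid[0:384,0:512].astype(float)
    d=ray(name,u,v,P); d=d/(-d[...,2:3])
    pts=d*depth[...,None]
    return pts@P[1].T+P[2]
def proj(name,X,P):
    K,Rc,o=P; c=(np.asarray(X)-o)@Rc
    x,y,z=c[...,0],-c[...,1],-c[...,2]
    if name=="wrist":
        r=np.hypot(x,y);th=np.arctan2(r,z);k=th/np.maximum(r,1e-9)
        return np.stack([K[0,2]+K[0,0]*x*k,K[1,2]+K[1,1]*y*k],-1)
    return np.stack([K[0,2]+K[0,0]*x/z,K[1,2]+K[1,1]*y/z],-1)
def snap(name,tag):
    s=telemetry.get_state(); P=pose(name,s); im,d=cams.get_image(name)
    cv2.imwrite(f"pics/{tag}.png",im[:,:,::-1]); return im,d,P,s
E
python3 - <<'E'
from h import *
P=pose("top"); z=np.load("top0.npz"); im,d=z["im"],z["d"]
C=cloud("top",d,P)
for n,(u,v) in dict(table=(330,300),disc=(240,180),tin=(246,164),lid=(402,237),g=(373,267),tongue=(251,241),spool=(363,128),mug=(128,160)).items(): print(n,C[v,u].round(4))
big=cv2.resize(im[100:300,180:440],None,fx=3,fy=3,interpolation=cv2.INTER_CUBIC); cv2.imwrite("pics/topzoom.png",big[:,:,::-1])
top=cams.get_image("top")
for q in ["tin_mouth","lid","stand","peg1","lid_knob"]:
    for r in spotter.outline_of(q,"top")[:6]:
        m=r["region"]; v,u=np.nonzero(m); print(q,round(r["conf"],2),r["rect"],u.mean().round(1),v.mean().round(1),m.sum(), np.median(C[m],0).round(3), C[m].max(0).round(3))
E
```

```text
table [ 0.2555 -0.1345  0.0027]
disc [0.5974 0.1407 0.0336]
tin [0.6468 0.1244 0.038 ]
lid [ 0.4416 -0.3369  0.0419]
g [ 0.3537 -0.2492  0.0443]
tongue [0.4175 0.1013 0.0071]
spool [ 0.7736 -0.2332  0.0404]
mug [0.656  0.4956 0.0074]
tin_mouth 0.79 [211.8, 154.2, 86.5, 80.3] 254.7 193.5 5329 [0.555 0.094 0.035] [0.696 0.218 1.082]
tin_mouth 0.32 [381.2, 181.6, 34.7, 14.0] 396.9 187.7 273 [ 0.592 -0.335  0.022] [0.612 0.082 1.082]
lid 0.9 [392.9, 260.7, 25.3, 24.7] 404.9 272.9 403 [ 0.34  -0.349  0.012] [ 0.374 -0.321  0.05 ]
lid 0.64 [358.6, 256.4, 27.5, 24.6] 371.9 266.8 411 [ 0.354 -0.254  0.012] [0.385 0.082 1.082]
lid 0.62 [390.3, 230.1, 23.3, 18.5] 401.2 237.5 377 [ 0.441 -0.343  0.013] [0.474 0.082 1.082]
stand 0.69 [215.7, 149.3, 80.3, 98.1] 254.4 194.5 5458 [0.553 0.097 0.035] [0.693 0.223 1.082]
stand 0.28 [218.4, 153.9, 77.4, 78.6] 254.4 193.6 5337 [0.555 0.095 0.035] [0.693 0.218 1.082]
peg1 0.9 [212.9, 151.2, 85.7, 79.9] 254.4 193.4 5351 [0.555 0.096 0.035] [0.7   0.223 1.082]
lid_knob 0.93 [362.4, 255.5, 21.6, 23.5] 371.9 266.8 420 [ 0.354 -0.254  0.012] [0.386 0.082 1.082]
lid_knob 0.68 [388.7, 230.9, 20.5, 17.1] 401.5 237.7 356 [ 0.441 -0.343  0.013] [0.471 0.082 1.082]
lid_knob 0.59 [393.3, 264.3, 28.0, 17.9] 405.6 273.4 417 [ 0.339 -0.35   0.012] [ 0.369 -0.321  0.05 ]
```

View pics/topzoom.png

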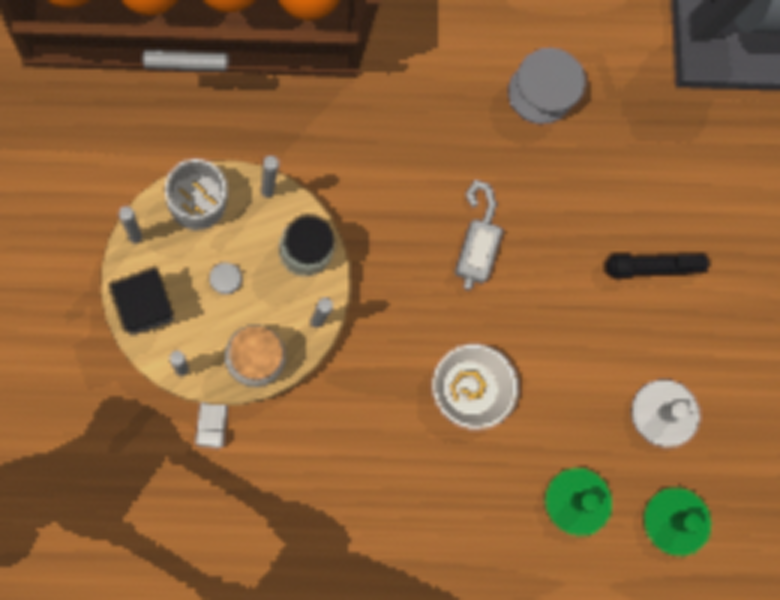

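```bash
cat >> h.py <<'E'
def delta(target,yaw=None,s=None,tilt0=True):
    """shift (mm) and rotvec (deg) in tool axes from the measured pose to target TCP, tool down, tool-x yaw deg"""
    s=s or telemetry.get_state(); Rt=q2R(s["ee_rot"]); p=s["position"]
    cy=np.degrees(np.arctan2(Rt[1,0],Rt[0,0]))
    if yaw is None: yaw=cy
    y=np.radians(yaw); X=np.array([np.cos(y),np.sin(y),0]); Z=np.array([0,0,-1.]); Rg=np.stack([X,np.cross(Z,X),Z],1)
    dp=Rt.T@(np.asarray(target)-p)*1000; rv=np.degrees(R.from_matrix(Rt.T@Rg).as_rotvec())
    print("clock",round(s["clock"],2),"pos",p.round(4),"yaw",cy.round(2),"q6",np.degrees(s["qpos"][5]).round(1),"w",round(s["width"],4),"F",s["contact_force"].round(1))
    print("shift mm",dp.round(1),"|",np.linalg.norm(dp).round(),"rot",rv.round(2))
    return dp,rv
E
python3 -c "
from h import *
delta([.53,.10,.26],100)"
```

```text
clock 0.45 pos [0.2583 0.5137 0.2313] yaw 153.31 q6 -6.9 w 0.0858 F [ 0.4  0.6 -0.5]
shift mm [-428.6 -247.6  -28.7] | 496.0 rot [-0.    0.   53.31]
```

Request:
servo_tool:
  steps:
    - [-35, -20, -3, 0, 0, 5]
    - [-75, -43, -5, 0, 0, 11]
    - [-115, -66, -8, 0, 0, 17]
    - [-155, -90, -11, 0, 0, 23]
    - [-195, -113, -14, 0, 0, 29]
    - [-235, -136, -16, 0, 0, 35]
    - [-275, -159, -19, 0, 0, 41]
    - [-310, -179, -21, 0, 0, 46]

```text
clock: 1.25
position: [0.4559, 0.2126, 0.2528]
ee_rot: [0.0, 0.594, 0.804, 0.0]
contact_force: [0.6, 0.1, 0.0]
width: 0.0851
```

```bash
python3 -c "
from h import *
delta([.53,.10,.26],100)"
```

```text
clock 1.25 pos [0.4559 0.2126 0.2528] yaw 107.05 q6 0.0 w 0.0851 F [0.6 0.1 0. ]
shift mm [-129.4   37.8   -7.1] | 135.0 rot [0.07 0.01 7.05]
```

Request:
servo_tool:
  steps:
    - [-40, 12, -2, 0, 0, 2]
    - [-80, 24, -4, 0, 0, 5]
    - [-115, 34, -6, 0, 0, 7]
    - [-129, 38, -7, 0, 0, 7]
    - [-129, 38, -7, 0, 0, 7]

```text
clock: 1.75
position: [0.5305, 0.1014, 0.2592]
ee_rot: [-0.0, 0.642, 0.767, 0.0]
contact_force: [-0.6, 0.0, 0.7]
width: 0.0854
```

```bash
python3 - <<'E'
from h import *
delta([.53,.10,.26],100)
im,d,P,s=snap("wrist","w1"); np.savez("w1.npz",im=im,d=d,K=P[0],R=P[1],o=P[2])
E
```

```text
clock 1.75 pos [0.5305 0.1014 0.2592] yaw 100.17 q6 -6.7 w 0.0854 F [-0.6  0.   0.7]
shift mm [-1.3 -0.7 -0.8] | 2.0 rot [ 0.01 -0.01  0.17]
```

View pics/w1.png

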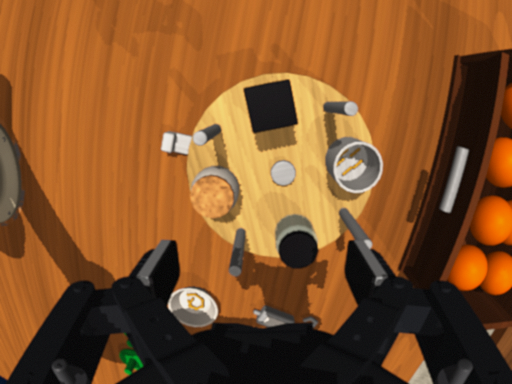

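```bash
python3 - <<'E'
from h import *
z=np.load("w1.npz"); im,d=z["im"],z["d"]; P=(z["K"],z["R"],z["o"])
C=cloud("wrist",d,P)
# is wrist depth along optical axis: check table z
for u,v in [(100,100),(60,250),(230,120),(283,173)]: print((u,v),C[v,u].round(4))
Z=C[...,2]; near=(np.hypot(C[...,0]-.555,C[...,1]-.095)<.14)&(np.arange(512)[None]<400)
m=((Z>.127)&(Z<.145)&near).astype(np.uint8)
n,l,st,ce=cv2.connectedComponentsWithStats(m)
for i in range(1,n):
    if st[i,4]>5: print("peg",st[i],ce[i].round(1),C[l==i].mean(0).round(4))
m=((Z>.076)&(Z<.1)&near).astype(np.uint8)
n,l,st,ce=cv2.connectedComponentsWithStats(m)
for i in range(1,n):
    if st[i,4]>20: print("84",st[i],ce[i].round(1),C[l==i].mean(0).round(4))
m=((Z>.012)&(Z<.03)&near|((Z>.012)&(Z<.03)&(abs(C[...,1]-.1)<.05)&(C[...,0]<.45)&(C[...,0]>.37))).astype(np.uint8)
n,l,st,ce=cv2.connectedComponentsWithStats(m)
for i in range(1,n):
    if st[i,4]>20: print("tongue",st[i],ce[i].round(1),C[l==i].mean(0).round(4),C[l==i].min(0).round(4),C[l==i].max(0).round(4))
c=cv2.resize(im[60:290,150:400],None,fx=3,fy=2.6,interpolation=cv2.INTER_CUBIC)
c=cv2.resize(im[60:290,150:400],None,fx=2.6,fy=2.6,interpolation=cv2.INTER_CUBIC); cv2.imwrite("pics/w1z.png",c[:,:,::-1])
E
```

```text
(100, 100) [0.2808 0.15   0.001 ]
(60, 250) [ 0.1937 -0.1232  0.0002]
(230, 120) [0.4829 0.1475 0.0347]
(283, 173) [0.5587 0.095  0.0444]
peg [342 101  16  15 185] [349.2 108.4] [0.5969 0.1862 0.1342]
peg [192 131  17  15 186] [200.2 137.5] [0.4677 0.1348 0.1344]
peg [361 237  11  12  69] [367.3 241.6] [0.6514 0.0589 0.1335]
peg [228 262  14  14 156] [234.8 268.5] [0.5192 0.0052 0.1337]
84 [ 243   79   56   55 2203] [270.5 105.6] [0.5271 0.1737 0.088 ]
84 [330 101  10  14  64] [333.4 106.8] [0.5928 0.1858 0.0888]
84 [207 126   9  13  46] [212.3 130.3] [0.471  0.1376 0.0882]
84 [332 141  51  52 588] [357.4 167.6] [0.6377 0.1252 0.0824]
84 [ 190  173   45   46 1568] [212.  195.2] [0.4805 0.0655 0.0874]
84 [346 219  13  15 110] [351.6 224.5] [0.6465 0.0585 0.0885]
84 [ 276  226   43   43 1355] [297.5 247.5] [0.5884 0.0199 0.0909]
84 [232 240  13  14 111] [238.7 246.1] [0.5196 0.0085 0.0882]
tongue [161 132  15  21 253] [168.1 141.9] [0.4036 0.1055 0.0208] [0.3932 0.0914 0.012 ] [0.4113 0.118  0.0239]
```

View pics/w1z.png

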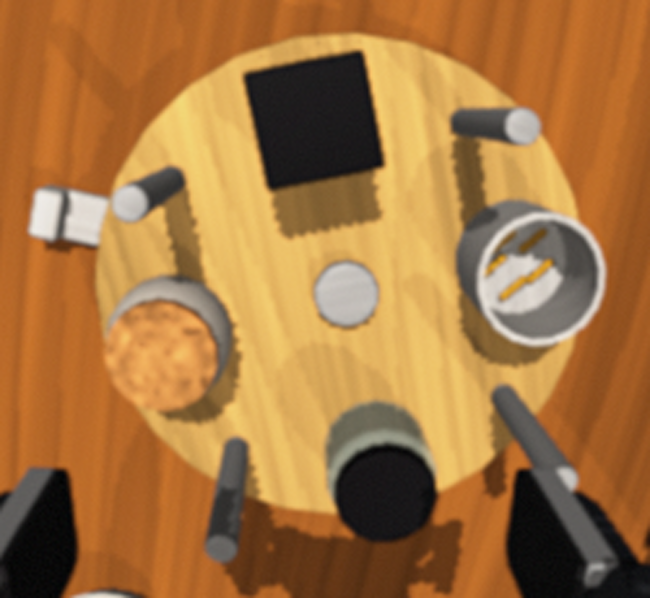

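Found on the carousel from the wrist view:

| Thing | Position or bearing |
|---|---|
| Axis | about (0.558, 0.096) |
| Tin | bearing about 21.7° |
| Front | bearing about 176.6° |
| peg1 | about -23° |
| peg2 | about 67° |
| peg3 | about 157° |
| peg4 | about 247° |

The peg tops read z = 0.134, against 0.135 expected. Next I move over to the lid.

```bash
python3 -c "
from h import *
delta([.43,-.33,.2],52)"
```

```text
clock 1.8 pos [0.5293 0.1028 0.2591] yaw 100.25 q6 -6.7 w 0.0856 F [-0.7  1.5 -0.6]
shift mm [-408.3 -174.7   58.8] | 448.0 rot [-0.07 -0.05 48.25]
```

Request:
servo_tool:
  steps:
    - [-35, -15, 5, 0, 0, 4]
    - [-77, -33, 10, 0, 0, 9]
    - [-120, -51, 15, 0, 0, 14]
    - [-163, -70, 20, 0, 0, 19]
    - [-206, -88, 28, 0, 0, 24]
    - [-249, -106, 34, 0, 0, 29]
    - [-292, -125, 40, 0, 0, 34]
    - [-335, -143, 48, 0, 0, 39]

```text
clock: 2.6
position: [0.4485, -0.2518, 0.2115]
ee_rot: [-0.0, 0.861, 0.509, 0.001]
contact_force: [1.2, 0.2, 0.5]
width: 0.0851
```

```bash
python3 -c "
from h import *
delta([.43,-.33,.2],52)"
```

```text
clock 2.6 pos [ 0.4485 -0.2518  0.2115] yaw 61.25 q6 -8.4 w 0.0851 F [1.2 0.2 0.5]
shift mm [-77.5  21.4  11.4] | 81.0 rot [ 0.03 -0.08  9.25]
```

Request:
servo_tool:
  steps:
    - [-35, 10, 5, 0, 0, 4]
    - [-65, 18, 10, 0, 0, 8]
    - [-77, 21, 11, 0, 0, 9]
    - [-77, 21, 11, 0, 0, 9]

```text
clock: 3.0
position: [0.4303, -0.3295, 0.2]
ee_rot: [-0.001, 0.898, 0.441, 0.0]
contact_force: [-0.1, 0.3, -0.7]
width: 0.0854
```

```bash
python3 - <<'E'
from h import *
im,d,P,s=snap("wrist","w2"); np.savez("w2.npz",im=im,d=d,K=P[0],R=P[1],o=P[2])
C=cloud("wrist",d,P); Z=C[...,2]
near=np.hypot(C[...,0]-.441,C[...,1]+.34)<.16
for lo,hi,nm in [(.043,.056,"knobtop"),(.008,.018,"disc")]:
    m=((Z>lo)&(Z<hi)&near).astype(np.uint8)
    n,l,st,ce=cv2.connectedComponentsWithStats(m)
    for i in range(1,n):
        if st[i,4]>20: print(nm,st[i],ce[i].round(1),C[l==i].mean(0).round(4),C[l==i].min(0).round(4),C[l==i].max(0).round(4),im[l==i].mean(0).round())
for r in spotter.outline_of("lid","wrist"): print(r["conf"],r["rect"])
E
```

```text
knobtop [155 160  17  18 228] [163.6 168.6] [ 0.3542 -0.2588  0.0485] [ 0.3451 -0.2678  0.043 ] [ 0.3621 -0.2499  0.0509] [15. 88. 30.]
knobtop [274 175  17  17 233] [281.8 183.1] [ 0.4424 -0.3471  0.0488] [ 0.4335 -0.3563  0.0438] [ 0.4507 -0.339   0.0511] [217. 212. 207.]
knobtop [203 235  16  17 197] [210.4 242.8] [ 0.3386 -0.354   0.0484] [ 0.3282 -0.3633  0.0432] [ 0.3463 -0.3458  0.051 ] [ 17. 101.  34.]
disc [186  43  29  20  84] [200.6  54.5] [ 0.4571 -0.1846  0.014 ] [ 0.4404 -0.1889  0.0081] [ 0.4765 -0.1801  0.0179] [235. 226. 214.]
disc [349  61  12  24  57] [353.4  73.4] [ 0.5793 -0.3034  0.0147] [ 0.5754 -0.3174  0.0088] [ 0.5915 -0.2944  0.0179] [63. 36. 20.]
disc [362  85  39  51 157] [380.2 108.5] [ 0.583  -0.3545  0.0148] [ 0.5796 -0.3942  0.0081] [ 0.5866 -0.3197  0.018 ] [20. 15. 14.]
disc [ 147  134   54   56 1929] [174.6 161. ] [ 0.3562 -0.259   0.013 ] [ 0.3209 -0.2914  0.0082] [ 0.3859 -0.2261  0.0176] [ 26. 136.  46.]
disc [ 252  147   57   56 2200] [279.7 173.7] [ 0.4431 -0.3461  0.0131] [ 0.4095 -0.3802  0.0089] [ 0.4752 -0.3148  0.0179] [209. 203. 197.]
disc [ 189  205   53   50 1683] [215.5 227.8] [ 0.3407 -0.3526  0.0131] [ 0.3043 -0.3873  0.0086] [ 0.3696 -0.3221  0.0177] [ 28. 113.  40.]
0.8 [187.4, 204.6, 55.1, 53.3]
0.69 [247.4, 145.9, 62.8, 57.5]
0.62 [146.1, 134.0, 54.2, 55.5]
```

View pics/w2.png

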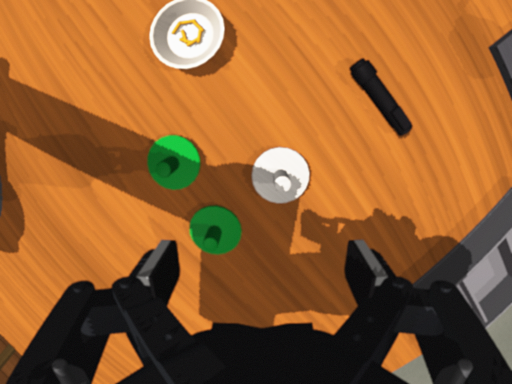

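```bash
python3 -c "
from h import *
delta([.4424,-.3471,.019],52)"
```

```text
clock 3.1 pos [ 0.4307 -0.328   0.2004] yaw 52.43 q6 -7.2 w 0.0852 F [ 0.7 -0.7 -0.1]
shift mm [ -8.3  21.  181.4] | 183.0 rot [-0.04 -0.09  0.43]
```

Request:
servo_tool:
  steps:
    - [-8, 20, 30, 0, 0, 0]
    - [-8, 20, 70, 0, 0, 0]
    - [-8, 20, 110, 0, 0, 0]
    - [-8, 20, 140, 0, 0, 0]
    - [-8, 20, 160, 0, 0, 0]
    - [-8, 20, 172, 0, 0, 0]
    - [-8, 20, 180, 0, 0, 0]
    - [-8, 20, 181, 0, 0, 0]
  hand: 100
  grip_force: 30

```text
clock: 3.9
position: [0.4416, -0.3478, 0.0192]
ee_rot: [-0.0, 0.897, 0.441, 0.0]
contact_force: [0.8, 0.1, 1.1]
width: 0.0522
```

```bash
python3 - <<'E'
from h import *
delta([.4424,-.3471,.019],52)
im,d,P,s=snap("wrist","w3")
delta([.4424,-.3471,.019],52)
E
```

```text
clock 3.9 pos [ 0.4416 -0.3478  0.0192] yaw 52.39 q6 -7.7 w 0.0522 F [0.8 0.1 1.1]
shift mm [1.  0.2 0.2] | 1.0 rot [-0.02 -0.02  0.39]
clock 3.95 pos [ 0.4417 -0.3483  0.0197] yaw 52.36 q6 -7.7 w 0.0519 F [-0.3 -0.4  0.4]
shift mm [ 1.3 -0.2  0.7] | 2.0 rot [ 0.04 -0.01  0.36]
```

View pics/w3.png

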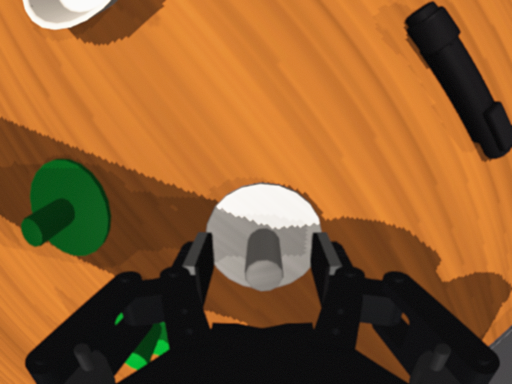

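The white lid's knob (264,265) sits midway between the pads at (200,260) and (322,260). Closing on it now.

Request:
servo_tool:
  steps:
    - [1, 0, 0, 0, 0, 0]
    - [1, 0, 0, 0, 0, 0]
    - [1, 0, 0, 0, 0, 0]
    - [1, 0, 0, 0, 0, 0]
    - [1, 0, 0, 0, 0, 0]
    - [1, 0, 0, 0, 0, 0]
  hand: 255
  grip_force: 40

```text
clock: 4.55
position: [0.4424, -0.3483, 0.0203]
ee_rot: [0.001, 0.898, 0.441, 0.0]
contact_force: [0.3, 1.0, 4.7]
width: 0.0167
```

Request:
servo_tool:
  steps:
    - [0, 0, -5, 0, 0, 0]
    - [0, 0, -20, 0, 0, 0]
    - [0, 0, -45, 0, 0, 0]
    - [0, 0, -80, 0, 0, 0]
    - [0, 0, -115, 0, 0, 0]
    - [0, 0, -150, 0, 0, 0]
    - [0, 0, -180, 0, 0, 0]
    - [0, 0, -180, 0, 0, 0]

```text
clock: 5.35
position: [0.4436, -0.3498, 0.204]
ee_rot: [0.004, 0.898, 0.441, 0.001]
contact_force: [1.2, -0.7, -0.4]
width: 0.0168
```

```bash
python3 - <<'E'
from h import *
im,d,P,s=snap("wrist","w4")
C=cloud("wrist",d,P)
Rt=q2R(s["ee_rot"]); L=(C-s["position"])@Rt
np.savez("w4.npz",im=im,d=d,L=L)
delta([.637,.1274,.2],107)
print(L[300:340:5,262].round(4)) 
E
```

```text
clock 5.4 pos [ 0.4425 -0.3487  0.2015] yaw 52.31 q6 -7.6 w 0.0168 F [ 0.7  0.1 -1.7]
shift mm [ 495.6 -137.2    0.5] | 514.0 rot [  0.23   0.16 -54.69]
[[-1.959e-01  2.000e-04  2.040e-01]
 [-2.043e-01  2.000e-04  2.026e-01]
 [-2.155e-01  2.000e-04  2.044e-01]
 [-2.263e-01  2.000e-04  2.053e-01]
 [-2.363e-01  2.000e-04  2.048e-01]
 [-2.470e-01  2.000e-04  2.049e-01]
 [ 1.070e-02 -1.000e-04 -7.620e-02]
 [ 1.240e-02 -1.000e-04 -8.000e-02]]
```

View pics/w4.png

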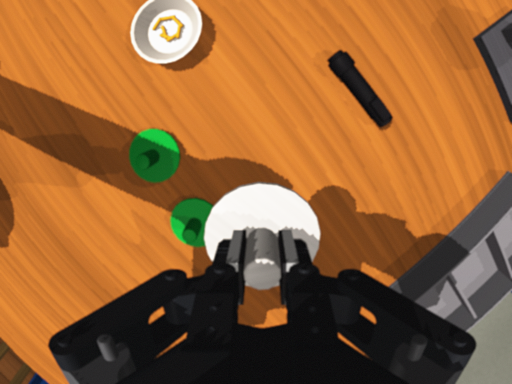

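```bash
python3 - <<'E'
import numpy as np,cv2
z=np.load("w4.npz"); L=z["L"];im=z["im"]
m=(np.hypot(L[...,0],L[...,1])<.045)&(L[...,2]>-.004)&(L[...,2]<.012)&(im.min(-1)>110)
m=cv2.erode(m.astype(np.uint8),np.ones((3,3)))>0
p=L[m]; print(len(p),p.min(0).round(4),p.max(0).round(4))
A=np.c_[p[:,:2],np.ones(len(p))]; c=np.linalg.lstsq(A,p[:,2],rcond=None)[0]; print("plane slope",c.round(4), (p[:,2]-A@c).std())
# circle fit on outer visible edge
cn=max(cv2.findContours(m.astype(np.uint8),cv2.RETR_EXTERNAL,cv2.CHAIN_APPROX_NONE)[0],key=len)[:,0]
q=L[cn[:,1],cn[:,0],:2]; q=q[(q[:,0]>-.01)]
from scipy.optimize import least_squares
f=lambda t:np.hypot(q[:,0]-t[0],q[:,1]-t[1])-t[2]
r=least_squares(f,[0,0,.033],loss="soft_l1",f_scale=.001); print(r.x.round(4))
# knob top
k=(np.hypot(L[...,0],L[...,1])<.014)&(L[...,2]>-.04)&(L[...,2]<-.027)&(im.min(-1)>90)
print("knob top",k.sum(),L[k].mean(0).round(4),L[k].min(0).round(4),L[k].max(0).round(4))
E
```

```text
4351 [-0.0116 -0.0318 -0.0022] [0.0328 0.0316 0.0094]
plane slope [0.0003 0.0005 0.0072] 0.0006812179436762429
[ 0.0021 -0.      0.0296]
knob top 940 [ 0.001  -0.     -0.0288] [-0.0084 -0.0108 -0.0386] [ 0.0095  0.0108 -0.027 ]
```

```bash
python3 - <<'E'
from h import *
from scipy.optimize import least_squares
z=np.load("w1.npz"); im,d=z["im"],z["d"]; P=(z["K"],z["R"],z["o"])
C=cloud("wrist",d,P)
m=(np.hypot(C[...,0]-.637,C[...,1]-.127)<.045)&(C[...,2]>.079)&(C[...,2]<.09)
p=C[m]; print(m.sum(), "median z",np.median(p[:,2]))
f=lambda t:np.hypot(p[:,0]-t[0],p[:,1]-t[1])-.0285
print(least_squares(f,[.637,.127],loss="soft_l1",f_scale=.001).x.round(4))
# optimise carousel model on all
A=np.array([.5969,.1862]);B=np.array([.4677,.1348]);D=np.array([.5192,.0052])
t0=least_squares(lambda t:np.r_[[t[:2]+.1*np.array([np.cos(t[2]+a),np.sin(t[2]+a)])-q for a,q in ((np.pi/4,A),(3*np.pi/4,B),(-3*np.pi/4,D))]].ravel(),[.558,.096,.38])
print(t0.x,np.degrees(t0.x[2]),(t0.fun*1000).round(1)); t=t0.x
print("tin pred",t[:2]+.085*np.array([np.cos(t[2]),np.sin(t[2])]))
# overlay
o=im.copy()
a=np.linspace(0,2*np.pi,60)
for c,r,zz in ((t[:2]+.085*np.array([np.cos(t[2]),np.sin(t[2])]),.03,.084),(t[:2],.125,.034)):
    X=np.c_[c[0]+r*np.cos(a),c[1]+r*np.sin(a),np.full(60,zz)]
    cv2.polylines(o,[np.round(proj("wrist",X,P)*8).astype(int)],True,(255,0,0),1,shift=3)
cv2.imwrite("pics/w1o.png",cv2.resize(o[60:290,150:420],None,fx=2.6,fy=2.6)[:,:,::-1])
E
```

```text
501 median z 0.0836584318331906
[0.637  0.1266]
[0.55855397 0.09556186 0.37917319] 21.72502361474524 [ 1.2  1.2 -1.   0.3 -0.2 -1.5]
tin pred [0.6375165  0.12702482]
```

View pics/w1o.png

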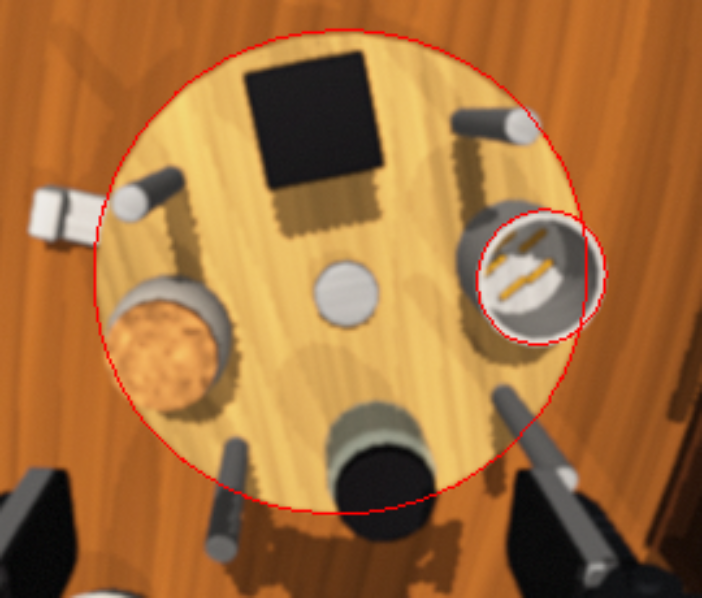

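```bash
python3 -c "
from h import *
delta([.663,.062,.19],111.7)"
```

```text
clock 5.4 pos [ 0.4425 -0.3487  0.2015] yaw 52.31 q6 -7.6 w 0.0168 F [ 0.7  0.1 -1.7]
shift mm [459.8 -76.7  10.8] | 466.0 rot [  0.23   0.17 -59.39]
```

Request:
servo_tool:
  steps:
    - [25, -4, 0, 0, 0, -3]
    - [65, -11, 1, 0, 0, -8]
    - [110, -18, 2, 0, 0, -14]
    - [155, -26, 4, 0, 0, -20]
    - [200, -33, 5, 0, 0, -26]
    - [245, -41, 6, 0, 0, -32]
    - [285, -48, 7, 0, 0, -38]
    - [320, -53, 8, 0, 0, -44]

```text
clock: 6.2
position: [0.5949, -0.0598, 0.1891]
ee_rot: [-0.002, 0.665, 0.747, -0.001]
contact_force: [-0.2, -1.2, -1.7]
width: 0.0166
```

```bash
python3 -c "
from h import *
delta([.663,.062,.19],111.7)"
```

```text
clock 6.2 pos [ 0.5949 -0.0598  0.1891] yaw 96.61 q6 -19.0 w 0.0166 F [-0.2 -1.2 -1.7]
shift mm [113.1  81.7  -1. ] | 140.0 rot [ -0.19  -0.12 -15.09]
```

Request:
servo_tool:
  steps:
    - [35, 25, 0, 0, 0, -5]
    - [70, 50, 0, 0, 0, -10]
    - [98, 71, 0, 0, 0, -13]
    - [113, 82, 0, 0, 0, -15]
    - [113, 82, 0, 0, 0, -15]
    - [113, 82, 0, 0, 0, -15]

```text
clock: 6.8
position: [0.6635, 0.0583, 0.19]
ee_rot: [-0.001, 0.564, 0.826, -0.001]
contact_force: [0.1, -0.4, -1.4]
width: 0.017
```

```bash
python3 - <<'E'
from h import *
from scipy.optimize import least_squares
im,d,P,s=snap("wrist","w5")
C=cloud("wrist",d,P); np.savez("w5.npz",im=im,d=d,K=P[0],R=P[1],o=P[2])
m=(np.hypot(C[...,0]-.637,C[...,1]-.127)<.045)&(C[...,2]>.079)&(C[...,2]<.09)
p=C[m]; print(m.sum(), "median z",np.median(p[:,2]))
f=lambda t:np.hypot(p[:,0]-t[0],p[:,1]-t[1])-.0285
tin=least_squares(f,[.637,.127],loss="soft_l1",f_scale=.001).x; print(tin.round(4))
L=(C-s["position"])@q2R(s["ee_rot"])
m=(np.hypot(L[...,0],L[...,1])<.045)&(L[...,2]>.002)&(L[...,2]<.012)&(im.min(-1)>80)
p=L[m]; print("lid",len(p),p.min(0).round(4),p.max(0).round(4),np.median(p[:,2]))
o=im.copy(); a=np.linspace(0,2*np.pi,60)
X=np.c_[tin[0]+.03*np.cos(a),tin[1]+.03*np.sin(a),np.full(60,.084)]
cv2.polylines(o,[np.round(proj("wrist",X,P)*8).astype(int)],True,(255,0,0),1,shift=3)
cv2.imwrite("pics/w5o.png",o[:,:,::-1])
delta([tin[0],tin[1],.13],111.7)
E
```

```text
828 median z 0.08385043456758019
[0.6377 0.1262]
lid 5152 [-0.0325 -0.0324  0.002 ] [0.0327 0.0329 0.012 ] 0.0072963955552380715
clock 6.85 pos [0.6634 0.0578 0.1904] yaw 111.25 q6 -22.2 w 0.0169 F [-0.5  0.  -0. ]
shift mm [73.1  0.9 60.4] | 95.0 rot [-0.16  0.01 -0.45]
```

View pics/w5o.png

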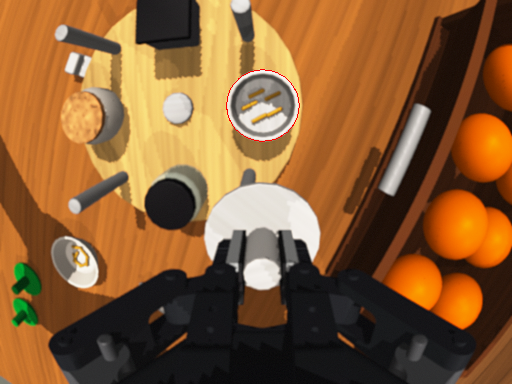

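Request:
servo_tool:
  steps:
    - [25, 0, 0, 0, 0, 0]
    - [55, 1, 0, 0, 0, 0]
    - [72, 1, 5, 0, 0, 0]
    - [72, 1, 25, 0, 0, 0]
    - [72, 1, 50, 0, 0, 0]
    - [72, 1, 68, 0, 0, 0]
    - [72, 1, 75, 0, 0, 0]
    - [72, 1, 75, 0, 0, 0]

```text
clock: 7.65
position: [0.6384, 0.1256, 0.1152]
ee_rot: [-0.001, 0.565, 0.825, -0.001]
contact_force: [0.5, -0.2, -0.9]
width: 0.0169
```

```bash
python3 - <<'E'
from h import *
from scipy.optimize import least_squares
im,d,P,s=snap("wrist","w6")
C=cloud("wrist",d,P)
L=(C-s["position"])@q2R(s["ee_rot"])
m=(np.hypot(L[...,0],L[...,1])<.045)&(L[...,2]>.004)&(L[...,2]<.011)&(im.min(-1)>80)
p=L[m]; print("lid",len(p),p.min(0).round(4),p.max(0).round(4),np.median(p[:,2]))
delta([.6375,.1264,.096],111.7)
cv2.imwrite("pics/w6z.png",cv2.resize(im[120:330,130:400],None,fx=2.6,fy=2.6)[:,:,::-1])
im2,_=cams.get_image("scene"); cv2.imwrite("pics/s6.png",cv2.resize(im2[150:250,200:320],None,fx=6,fy=6,interpolation=cv2.INTER_CUBIC)[:,:,::-1])
E
```

```text
lid 5083 [-0.0319 -0.0323  0.0042] [0.0328 0.0329 0.0109] 0.0073042119883612085
clock 7.7 pos [0.6393 0.1258 0.1163] yaw 111.27 q6 -16.2 w 0.0168 F [ 0.5  0.6 -0.8]
shift mm [ 1.2 -1.5 20.3] | 20.0 rot [-0.02  0.01 -0.43]
```

View pics/w6z.png

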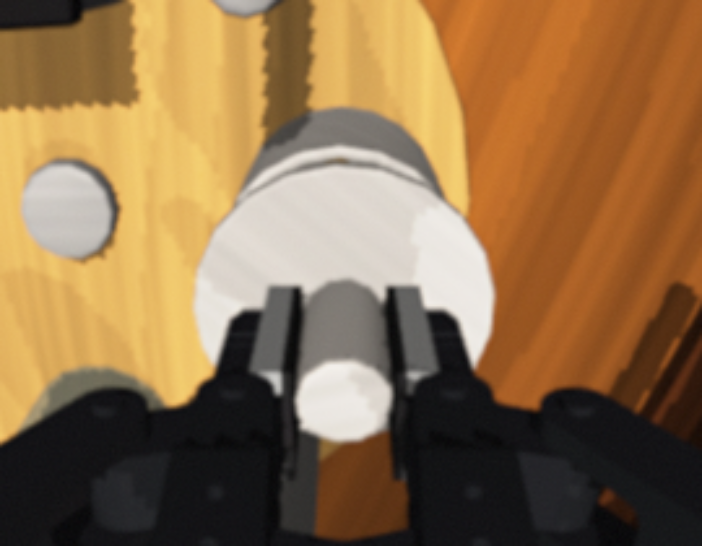

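View pics/s6.png

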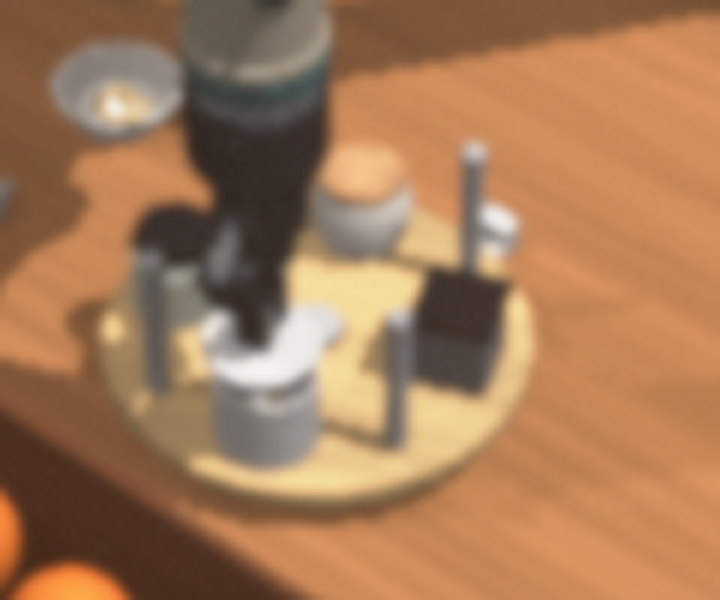

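Request:
servo_tool:
  steps:
    - [1, -1, 4, 0, 0, 0]
    - [1, -1, 8, 0, 0, 0]
    - [1, -1, 12, 0, 0, 0]
    - [1, -1, 15, 0, 0, 0]
    - [1, -1, 17, 0, 0, 0]
    - [1, -1, 18, 0, 0, 0]
    - [1, -1, 18, 0, 0, 0]

```text
clock: 8.45
position: [0.638, 0.1272, 0.0981]
ee_rot: [-0.0, 0.564, 0.826, -0.0]
contact_force: [-0.5, -0.6, -0.2]
width: 0.0165
```

Request:
servo_tool:
  steps:
    - [0, 0, 1, 0, 0, 0]
    - [0, 0, 2, 0, 0, 0]
    - [0, 0, 2, 0, 0, 0]

```text
clock: 8.75
position: [0.6382, 0.1272, 0.0964]
ee_rot: [0.0, 0.564, 0.826, 0.0]
contact_force: [0.5, 1.2, 0.2]
width: 0.0167
```

```bash
python3 - <<'E'
from h import *
im,d,P,s=snap("wrist","w7")
C=cloud("wrist",d,P)
L=(C-s["position"])@q2R(s["ee_rot"])
m=(np.hypot(L[...,0],L[...,1])<.045)&(L[...,2]>.002)&(L[...,2]<.011)&(im.min(-1)>80)
print("lid",m.sum(),np.median(L[m],0),"world z top",np.median(C[m],0))
delta([.6375,.1264,.096],111.7)
cv2.imwrite("pics/w7z.png",cv2.resize(im[120:330,130:400],None,fx=2.6,fy=2.6)[:,:,::-1])
im2,_=cams.get_image("scene"); cv2.imwrite("pics/s7.png",cv2.resize(im2[150:250,200:320],None,fx=6,fy=6,interpolation=cv2.INTER_CUBIC)[:,:,::-1])
E
```

```text
lid 5134 [0.01463022 0.00055533 0.00730283] world z top [0.63148793 0.14179958 0.08911144]
clock 8.8 pos [0.6381 0.1271 0.0964] yaw 111.31 q6 -16.2 w 0.0169 F [-0.7 -0.6 -0.9]
shift mm [-0.5 -0.9  0.4] | 1.0 rot [ 0.02  0.   -0.39]
```

View pics/w7z.png

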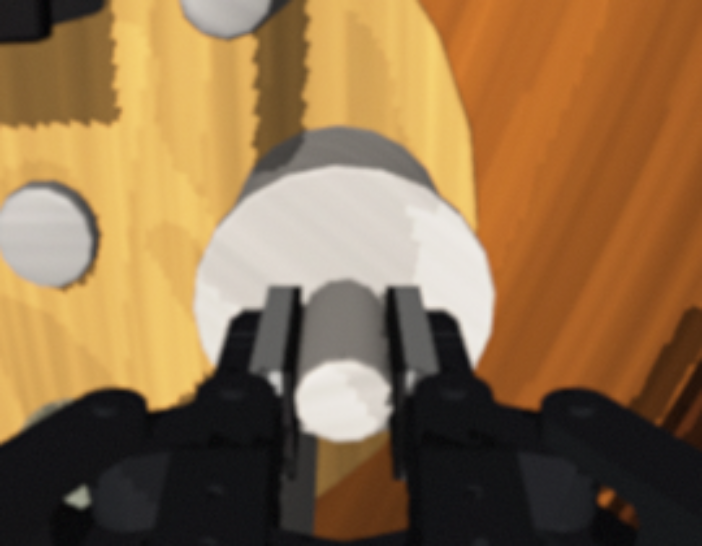

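View pics/s7.png

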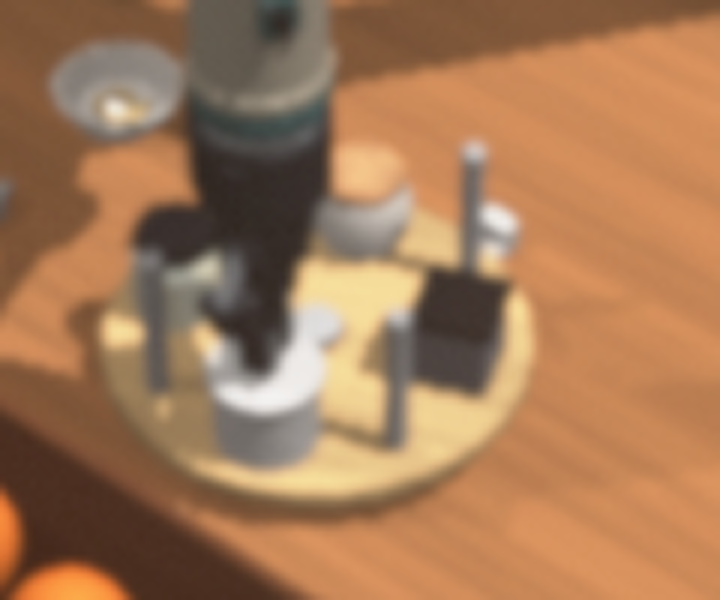

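Request:
servo_tool:
  steps:
    - [0, 0, 1, 0, 0, 0]
    - [0, 0, 1, 0, 0, 0]
    - [0, 0, 1, 0, 0, 0]

```text
clock: 9.15
position: [0.6382, 0.1271, 0.0964]
ee_rot: [0.0, 0.564, 0.826, 0.0]
contact_force: [-2.2, 0.2, 6.0]
width: 0.0171
```

Request:
servo_tool:
  steps:
    - [0, 0, -1, 0, 0, 0]
    - [0, 0, -1, 0, 0, 0]
    - [0, 0, -1, 0, 0, 0]
    - [0, 0, -1, 0, 0, 0]
  hand: 130

```text
clock: 9.55
position: [0.638, 0.1271, 0.096]
ee_rot: [-0.0, 0.564, 0.826, -0.0]
contact_force: [0.5, -0.5, 0.2]
width: 0.0416
```

Request:
servo_tool:
  steps:
    - [0, 0, -5, 0, 0, 0]
    - [0, 0, -15, 0, 0, 0]
    - [0, 0, -30, 0, 0, 0]
    - [0, 0, -55, 0, 0, 0]
    - [0, 0, -80, 0, 0, 0]
    - [-15, 0, -95, 0, 0, 0]
    - [-30, 0, -100, 0, 0, 0]
    - [-30, 0, -100, 0, 0, 0]

```text
clock: 10.35
position: [0.6503, 0.0973, 0.1975]
ee_rot: [0.001, 0.565, 0.825, 0.0]
contact_force: [-0.5, 0.1, 0.6]
width: 0.0418
```

```bash
python3 - <<'E'
from h import *
im,d,P,s=snap("wrist","w8"); np.savez("w8.npz",im=im,d=d,K=P[0],R=P[1],o=P[2])
C=cloud("wrist",d,P)
near=np.hypot(C[...,0]-.638,C[...,1]-.127)<.04
m=near&(C[...,2]>.083)&(C[...,2]<.095)&(im.min(-1)>80); p=C[m]
A=np.c_[p[:,:2]-p[:,:2].mean(0),np.ones(len(p))]; print("disc",len(p),p.min(0).round(4),p.max(0).round(4),"plane",np.linalg.lstsq(A,p[:,2],rcond=None)[0].round(4))
k=near&(C[...,2]>.12)&(C[...,2]<.13); print("knob",C[k].mean(0).round(4),k.sum())
mz=(C[...,2]>.128)&(C[...,2]<.145)&(np.hypot(C[...,0]-.558,C[...,1]-.096)<.13)
n,l,st,ce=cv2.connectedComponentsWithStats(mz.astype(np.uint8))
for i in range(1,n):
    if st[i,4]>20: print("peg",st[i],C[l==i].mean(0).round(4))
delta([.6375,.1264,.096],111.7)
E
```

```text
disc 3876 [0.6062 0.0942 0.0847] [0.6715 0.1594 0.0948] plane [ 0.0005 -0.0002  0.0891]
knob [0.6383 0.1277 0.1248] 451
peg [228  54  20  21 312] [0.5987 0.1862 0.1346]
peg [ 57  75  17  18 236] [0.4689 0.1347 0.1338]
peg [ 80 237  16  17 187] [0.5206 0.005  0.1335]
peg [234 241  17  20 263] [0.6501 0.0568 0.1342]
clock 10.4 pos [0.6492 0.0982 0.1963] yaw 111.21 q6 -18.7 w 0.042 F [ 0.1 -0.4  0.3]
shift mm [ 30.4  -0.7 100.3] | 105.0 rot [ 0.01 -0.01 -0.49]
```

View pics/w8.png

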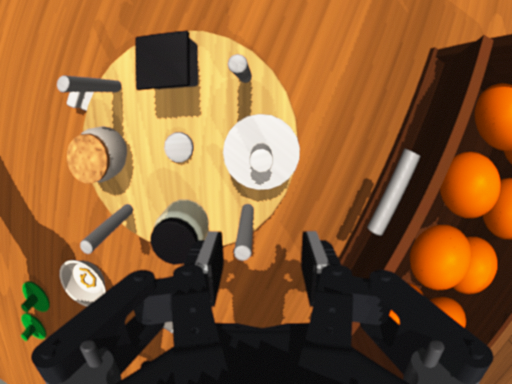

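The lid sits flat, with its disc top at 0.0891 (0.089 expected) and its knob about 1 mm off the tin axis. Next I grip peg1 at (0.6505, 0.0565).

```bash
python3 -c "
from h import *
delta([.6505,.0565,.19],56.7)"
```

```text
clock 10.4 pos [0.6492 0.0982 0.1963] yaw 111.21 q6 -18.7 w 0.042 F [ 0.1 -0.4  0.3]
shift mm [-39.4 -13.8   6.3] | 42.0 rot [ 0.000e+00 -1.000e-02  5.451e+01]
```

Request:
servo_tool:
  steps:
    - [-6, -2, 0, 0, 0, 7]
    - [-12, -4, 1, 0, 0, 15]
    - [-18, -6, 2, 0, 0, 23]
    - [-24, -8, 3, 0, 0, 31]
    - [-30, -10, 4, 0, 0, 39]
    - [-36, -12, 5, 0, 0, 47]
    - [-39, -14, 6, 0, 0, 54]
    - [-39, -14, 6, 0, 0, 54]

```text
clock: 11.2
position: [0.6489, 0.0578, 0.1886]
ee_rot: [-0.001, 0.878, 0.479, -0.001]
contact_force: [-0.2, -0.2, -0.1]
width: 0.042
```

```bash
python3 - <<'E'
from h import *
im,d,P,s=snap("wrist","w9")
C=cloud("wrist",d,P); L=(C-s["position"])@q2R(s["ee_rot"])
mz=(C[...,2]>.128)&(C[...,2]<.145)&(np.hypot(C[...,0]-.558,C[...,1]-.096)<.13)
n,l,st,ce=cv2.connectedComponentsWithStats(mz.astype(np.uint8))
for i in range(1,n):
    if st[i,4]>20: print("peg",st[i],C[l==i].mean(0).round(4),(L[l==i].mean(0)*1000).round(1))
m=(C[...,2]>.015)&(C[...,2]<.03)&(abs(C[...,1]-.105)<.03)&(C[...,0]<.44)&(C[...,0]>.38)
if m.sum(): print("tongue",m.sum(),C[m].mean(0).round(4),C[m].min(0).round(4),C[m].max(0).round(4))
delta([.6505,.0565,.097],56.7)
E
```

```text
peg [ 99  93  19  19 286] [0.5997 0.1855 0.134 ] [  81.  -110.2   54.8]
peg [256 200  20  21 317] [0.6511 0.0565 0.1343] [ 0.1  2.7 54.4]
peg [ 44 232  15  16 171] [0.4695 0.1341 0.1334] [ -32.7 -192.1   55.9]
peg [168 322   5  10  33] [0.5163 0.0064 0.1347] [-114.8  -83.7   54.4]
tongue 202 [0.405  0.1051 0.0206] [0.3943 0.092  0.0151] [0.4117 0.1187 0.0236]
clock 11.25 pos [0.6492 0.0581 0.189 ] yaw 57.43 q6 31.5 w 0.042 F [-0.1 -0.1 -0.5]
shift mm [-0.5  2.2 92. ] | 92.0 rot [-0.15  0.05  0.73]
```

View pics/w9.png

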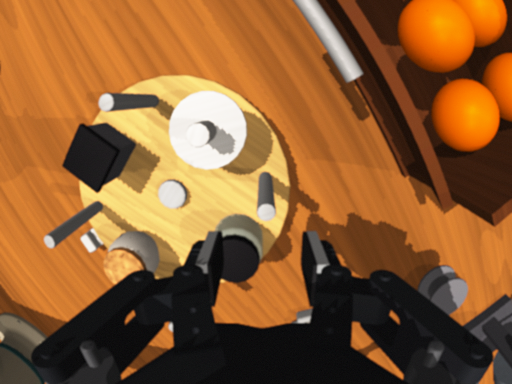

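Request:
servo_tool:
  steps:
    - [0, 2, 15, 0, 0, 0]
    - [0, 2, 40, 0, 0, 0]
    - [0, 2, 65, 0, 0, 0]
    - [0, 2, 82, 0, 0, 0]
    - [0, 2, 91, 0, 0, 0]
    - [0, 2, 91, 0, 0, 0]

```text
clock: 11.85
position: [0.6506, 0.0571, 0.0976]
ee_rot: [-0.001, 0.877, 0.48, -0.001]
contact_force: [-1.0, -0.1, -0.0]
width: 0.042
```

Request:
servo_tool:
  steps:
    - [0, 0, 0, 0, 0, 0]
    - [0, 0, 0, 0, 0, 0]
    - [0, 0, 0, 0, 0, 0]
    - [0, 0, 0, 0, 0, 0]
    - [0, 0, 0, 0, 0, 0]
  hand: 255
  grip_force: 40

```text
clock: 12.35
position: [0.6519, 0.0571, 0.1006]
ee_rot: [0.0, 0.878, 0.48, 0.001]
contact_force: [-2.8, 1.6, 6.6]
width: 0.0128
```

```bash
python3 - <<'E'
from h import *
s=telemetry.get_state(); delta([.6505,.0565,.097],56.7,s)
c=np.array([.5593,.0956]); p=s["position"]; v=p[:2]-c; print("r",np.hypot(*v),"ang",np.degrees(np.arctan2(v[1],v[0])),"moment",s["moment"])
E
```

```text
clock 12.35 pos [0.6519 0.0571 0.1006] yaw 57.31 q6 31.6 w 0.0128 F [-2.8  1.6  6.6]
shift mm [-1.2 -0.9  3.6] | 4.0 rot [ 0.04 -0.07  0.61]
r 0.10030890265331721 ang -22.601073040828332 moment [ 0.22563625  0.4103319  -0.02070499]
```

```bash
cat > arc.py <<'E'
from h import *
import sys
s=telemetry.get_state(); c=np.array([.5593,.0956])
Rt=q2R(s["ee_rot"]); v=s["position"][:2]-c; ang=np.arctan2(v[1],v[0]); print("r",np.hypot(*v).round(4),"ang",np.degrees(ang).round(2),"F",s["contact_force"].round(1),"M",s["moment"].round(2),"q6",np.degrees(s["qpos"][5]).round(1),"w",s["width"])
v=.1*np.array([np.cos(ang),np.sin(ang)])
for f in map(float,sys.argv[1:]):
    a=np.radians(f); d=np.array([[np.cos(a)-1,-np.sin(a)],[np.sin(a),np.cos(a)-1]])@v
    print((Rt.T@np.r_[d,0]*1000).round(1)[:2],-f)
E
python3 arc.py 2 6 11 16 21 26 31 36
```

```text
r 0.1003 ang -22.6 F [-2.8  1.6  6.6] M [ 0.23  0.41 -0.02] q6 31.6 w 0.012843491222115507
[ 3.4 -0.7] -2.0
[10.2 -2.4] -6.0
[18.5 -5.1] -11.0
[26.5 -8.6] -16.0
[ 34.1 -12.8] -21.0
[ 41.4 -17.6] -26.0
[ 48.2 -23.1] -31.0
[ 54.5 -29.1] -36.0
```

Request:
servo_tool:
  steps:
    - [3.4, -0.7, 0, 0, 0, -2]
    - [10.2, -2.4, 0, 0, 0, -6]
    - [18.5, -5.1, 0, 0, 0, -11]
    - [26.5, -8.6, 0, 0, 0, -16]
    - [34.1, -12.8, 0, 0, 0, -21]
    - [41.4, -17.6, 0, 0, 0, -26]
    - [48.2, -23.1, 0, 0, 0, -31]
    - [54.5, -29.1, 0, 0, 0, -36]

```text
clock: 13.15
position: [0.656, 0.1185, 0.1006]
ee_rot: [-0.0, 0.685, 0.728, -0.0]
contact_force: [-5.0, -0.3, 7.7]
width: 0.0128
```

```bash
python3 arc.py 5 10 15 20 25 30 35 40
```

```text
r 0.0993 ang 13.3 F [-5.  -0.3  7.7] M [-0.06  0.71 -0.16] q6 0.8 w 0.01277941873834464
[ 8.5 -1.9] -5.0
[16.9 -4.5] -10.0
[24.9 -7.8] -15.0
[ 32.7 -11.8] -20.0
[ 40.1 -16.4] -25.0
[ 47.  -21.7] -30.0
[ 53.4 -27.6] -35.0
[ 59.4 -34. ] -40.0
```

Smooth, with low forces. Continuing the arc.

Request:
servo_tool:
  steps:
    - [8.5, -1.9, 0, 0, 0, -5]
    - [16.9, -4.5, 0, 0, 0, -10]
    - [24.9, -7.8, 0, 0, 0, -15]
    - [32.7, -11.8, 0, 0, 0, -20]
    - [40.1, -16.4, 0, 0, 0, -25]
    - [47, -21.7, 0, 0, 0, -30]
    - [53.4, -27.6, 0, 0, 0, -35]
    - [59.4, -34, 0, 0, 0, -40]

```text
clock: 13.95
position: [0.6184, 0.1749, 0.1006]
ee_rot: [0.0, 0.395, 0.919, -0.001]
contact_force: [-3.4, -2.7, 5.9]
width: 0.0127
```

```bash
python3 arc.py 5 10 15 20 25 30 35 40
```

```text
r 0.0989 ang 53.29 F [-3.4 -2.7  5.9] M [-0.42  0.63 -0.2 ] q6 -33.8 w 0.012730545194794217
[ 8.5 -1.9] -5.0
[16.9 -4.4] -10.0
[24.9 -7.8] -15.0
[ 32.7 -11.8] -20.0
[ 40.1 -16.4] -25.0
[ 47.  -21.7] -30.0
[ 53.4 -27.6] -35.0
[ 59.4 -34. ] -40.0
```

Request:
servo_tool:
  steps:
    - [8.5, -1.9, 0, 0, 0, -5]
    - [16.9, -4.5, 0, 0, 0, -10]
    - [24.9, -7.8, 0, 0, 0, -15]
    - [32.7, -11.8, 0, 0, 0, -20]
    - [40.1, -16.4, 0, 0, 0, -25]
    - [47, -21.7, 0, 0, 0, -30]
    - [53.4, -27.6, 0, 0, 0, -35]
    - [59.4, -34, 0, 0, 0, -40]

```text
clock: 14.75
position: [0.5536, 0.1946, 0.1006]
ee_rot: [0.001, 0.057, 0.998, -0.001]
contact_force: [-3.3, -4.1, 6.6]
width: 0.0132
```

```bash
python3 arc.py 5 10 15 20 25 30 34 37 38.5 40; python3 - <<'E'
from h import *
im,d,P,s=snap("wrist","w10"); cv2.imwrite("pics/t10.png",cv2.resize(cams.get_image("top")[0][120:270,180:340],None,fx=4,fy=4,interpolation=cv2.INTER_CUBIC)[:,:,::-1])
E
```

```text
r 0.0991 ang 93.3 F [-3.3 -4.1  6.6] M [-0.45  0.48 -0.28] q6 -70.8 w 0.013221068963599867
[ 8.5 -1.9] -5.0
[16.9 -4.5] -10.0
[24.9 -7.8] -15.0
[ 32.7 -11.8] -20.0
[ 40.  -16.4] -25.0
[ 47.  -21.7] -30.0
[ 52.2 -26.4] -34.0
[ 55.9 -30.1] -37.0
[ 57.6 -32. ] -38.5
[ 59.4 -34. ] -40.0
```

View pics/w10.png

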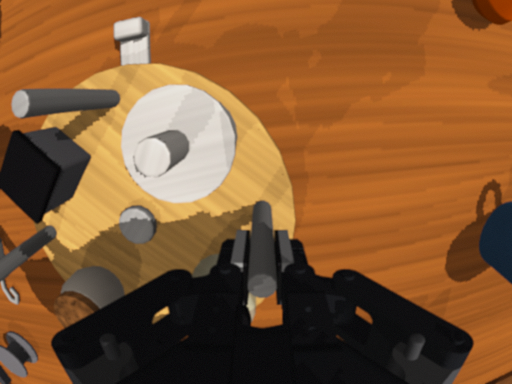

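The peg (262,270) is still held, and the lid (178,143) is still on the tin. About 38° remains.

Request:
servo_tool:
  steps:
    - [8.5, -1.9, 0, 0, 0, -5]
    - [16.9, -4.5, 0, 0, 0, -10]
    - [24.9, -7.8, 0, 0, 0, -15]
    - [32.7, -11.8, 0, 0, 0, -20]
    - [40, -16.4, 0, 0, 0, -25]
    - [47, -21.7, 0, 0, 0, -30]
    - [52.2, -26.4, 0, 0, 0, -34]
    - [55.9, -30.1, 0, 0, 0, -37]

```text
clock: 15.65
position: [0.4958, 0.1726, 0.1006]
ee_rot: [0.002, -0.263, 0.965, 0.0]
contact_force: [-0.8, 1.2, 5.7]
width: 0.0128
```

```bash
cat > chk.py <<'E'
from h import *
import sys
tag=sys.argv[1]
im,d,P,s=snap("wrist",tag)
C=cloud("wrist",d,P); c=np.array([.5593,.0956]); g=im.min(-1)
near=np.hypot(C[...,0]-c[0],C[...,1]-c[1])<.125
def ang(p): return np.degrees(np.arctan2(p[1]-c[1],p[0]-c[0])).round(2)
m=near&(C[...,2]>.0855)&(C[...,2]<.0925)&(g>70); 
n,l,st,ce=cv2.connectedComponentsWithStats(m.astype(np.uint8)); i=1+np.argmax(st[1:,4]); p=C[l==i]; ctr=(p.min(0)+p.max(0))/2
A=np.c_[p[:,:2]-p[:,:2].mean(0),np.ones(len(p))]; print("disc",len(p),"ctr",ctr.round(4),"ext",np.ptp(p,0).round(4),"ang",ang(ctr),"r",np.hypot(*(ctr[:2]-c)).round(4),"plane",np.linalg.lstsq(A,p[:,2],rcond=None)[0].round(4))
k=near&(C[...,2]>.121)&(C[...,2]<.128)&(np.hypot(C[...,0]-ctr[0],C[...,1]-ctr[1])<.02)&(g>70); kk=C[k].mean(0); print("knob",k.sum(),kk.round(4),"ang",ang(kk),"r",np.hypot(*(kk[:2]-c)).round(4))
mz=near&(C[...,2]>.13)&(C[...,2]<.145)
n,l,st,ce=cv2.connectedComponentsWithStats(mz.astype(np.uint8))
for i in range(1,n):
    if st[i,4]>40: q=C[l==i].mean(0); print("peg",st[i],q.round(4),"ang",ang(q),"r",np.hypot(*(q[:2]-c)).round(4))
m=(C[...,2]>.015)&(C[...,2]<.03)&(abs(C[...,1]-.105)<.03)&(C[...,0]<.44)&(C[...,0]>.38)
if m.sum(): q=C[m].mean(0); print("tongue",m.sum(),q.round(4),C[m].min(0).round(4),C[m].max(0).round(4),ang(q))
im,d=cams.get_image("top"); cv2.imwrite(f"pics/{tag}t.png",cv2.resize(im[120:270,180:340],None,fx=4,fy=4,interpolation=cv2.INTER_CUBIC)[:,:,::-1])
E
python3 arc.py 1 2 3; python3 chk.py w11
```

```text
r 0.0998 ang 129.55 F [-0.8  1.2  5.7] M [0.28 0.12 0.01] q6 -108.9 w 0.012804792549781363
[ 1.7 -0.3] -1.0
[ 3.4 -0.6] -2.0
[ 5.1 -1. ] -3.0
disc 8822 ctr [0.473  0.1063 0.0889] ext [0.0656 0.0654 0.0069] ang 172.96 r 0.0869 plane [ 0.0012 -0.0007  0.0891]
knob 1267 [0.4723 0.1068 0.1248] ang 172.69 r 0.0877
peg [ 13  84  25  31 580] [0.478  0.0365 0.1342] ang -143.98 r 0.1005
peg [ 210  253  105   52 1893] [0.4926 0.1711 0.1366] ang 131.46 r 0.1007
peg [193 274  16   7  56] [0.5024 0.1485 0.1433] ang 137.1 r 0.0777
tongue 739 [0.4032 0.1054 0.0216] [0.3935 0.0855 0.0153] [0.4369 0.1183 0.0297] 176.4
```

View pics/w11.png

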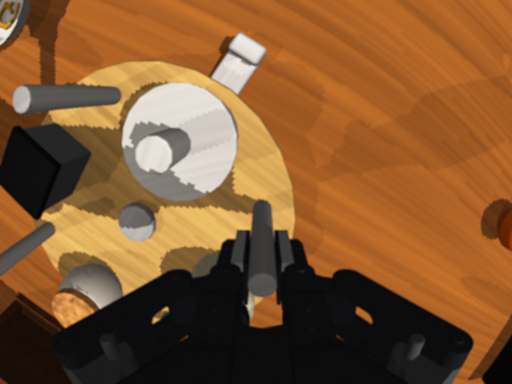

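View pics/w11t.png

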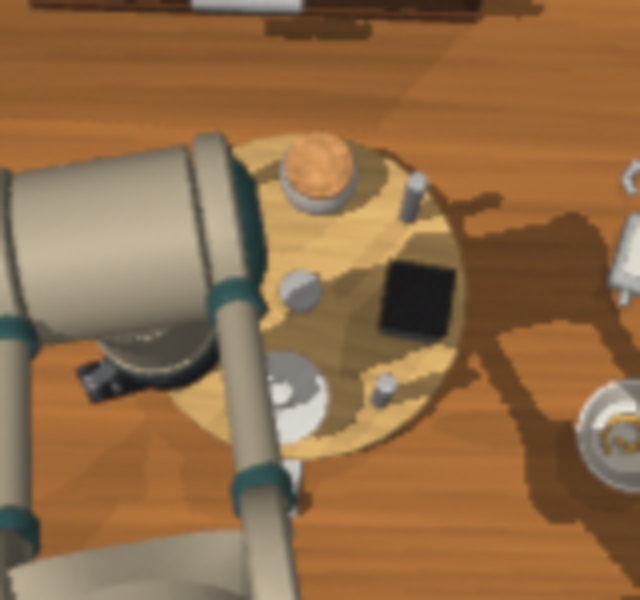

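Request:
servo_tool:
  steps:
    - [1.7, -0.3, 0, 0, 0, -1]
    - [3.4, -0.6, 0, 0, 0, -2]
    - [5.1, -1.0, 0, 0, 0, -3]
    - [6.8, -1.5, 0, 0, 0, -4]
    - [6.8, -1.5, 0, 0, 0, -4]
    - [6.8, -1.5, 0, 0, 0, -4]
    - [6.8, -1.5, 0, 0, 0, -4]

```text
clock: 16.45
position: [0.4905, 0.1681, 0.1006]
ee_rot: [0.001, -0.295, 0.956, 0.0]
contact_force: [-1.9, 3.3, 8.1]
width: 0.013
```

```bash
python3 arc.py 1 2 3; python3 chk.py w12; python3 - <<'E'
from h import *
# top-down check: lid / hub / tongue directions from the scene camera
im,d=cams.get_image("scene"); cv2.imwrite("pics/s12.png",cv2.resize(im[140:250,200:320],None,fx=5,fy=5,interpolation=cv2.INTER_CUBIC)[:,:,::-1])
E
```

```text
r 0.0999 ang 133.51 F [-1.9  3.3  8.1] M [0.3  0.26 0.  ] q6 -113.2 w 0.012952304227709545
[ 1.7 -0.3] -1.0
[ 3.4 -0.6] -2.0
[ 5.1 -1. ] -3.0
disc 8828 ctr [0.4725 0.1003 0.0891] ext [0.0657 0.0654 0.0067] ang 176.91 r 0.0869 plane [ 0.0011 -0.0001  0.0891]
knob 1262 [0.4716 0.1008 0.1248] ang 176.59 r 0.0878
peg [ 12  85  26  30 575] [0.4822 0.031  0.1341] ang -140.05 r 0.1006
peg [ 210  253  105   53 1893] [0.4876 0.1664 0.1366] ang 135.36 r 0.1007
peg [193 274  16   7  56] [0.4989 0.1444 0.1433] ang 141.07 r 0.0777
tongue 747 [0.4035 0.1055 0.0217] [0.3935 0.0801 0.015 ] [0.4396 0.1311 0.0299] 176.37
```

View pics/w12.png

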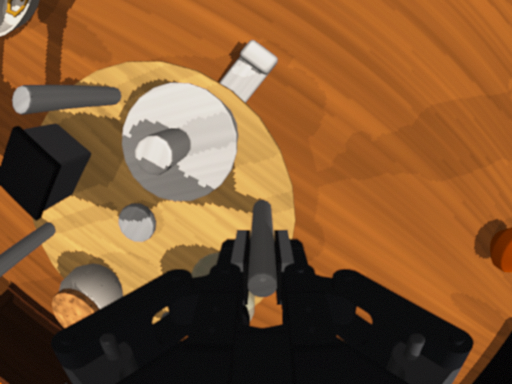

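View pics/s12.png

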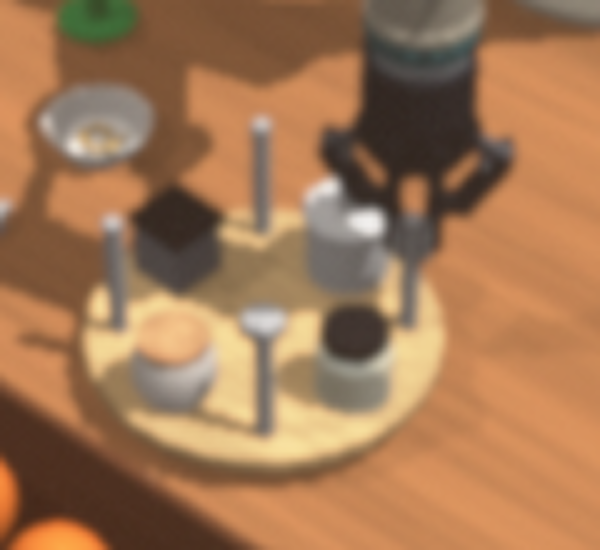

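Request:
servo_tool:
  steps:
    - [0, 0, 0, 0, 0, 0]
    - [0, 0, 0, 0, 0, 0]
    - [0, 0, 0, 0, 0, 0]
    - [0, 0, 0, 0, 0, 0]
    - [0, 0, 0, 0, 0, 0]
    - [0, 0, 0, 0, 0, 0]
  grip_force: 60

```text
clock: 17.2
position: [0.4906, 0.1681, 0.1006]
ee_rot: [0.001, -0.295, 0.956, 0.0]
contact_force: [-2.4, 1.6, 8.2]
width: 0.0123
```

```bash
python3 arc.py 1; python3 chk.py w13; python3 - <<'E'
from h import *
a=np.load("scene0.npz")["im"]; b,_=cams.get_image("scene"); cv2.imwrite("pics/s13.png",np.hstack([a,b])[:,:,::-1][80:320,:][:, :])
cv2.imwrite("pics/s13.png",cv2.resize(np.vstack([a[100:310],b[100:310]]),None,fx=1.4,fy=1.4)[:,:,::-1])
E
```

```text
r 0.0999 ang 133.49 F [-2.4  1.6  8.2] M [ 0.34  0.25 -0.03] q6 -113.2 w 0.012314694030950394
[ 1.7 -0.3] -1.0
disc 8814 ctr [0.4726 0.1003 0.0889] ext [0.0658 0.0655 0.0067] ang 176.91 r 0.0869 plane [ 0.0006 -0.0004  0.0891]
knob 1270 [0.4716 0.1008 0.1248] ang 176.58 r 0.0878
peg [ 13  84  25  31 573] [0.4821 0.031  0.1342] ang -140.07 r 0.1007
peg [ 212  253  102   53 1893] [0.4876 0.1663 0.1366] ang 135.41 r 0.1007
peg [193 274  16   7  57] [0.4986 0.1446 0.1436] ang 141.08 r 0.078
tongue 744 [0.4033 0.1055 0.0217] [0.3932 0.0758 0.0154] [0.4396 0.1311 0.0299] 176.38
```

View pics/s13.png

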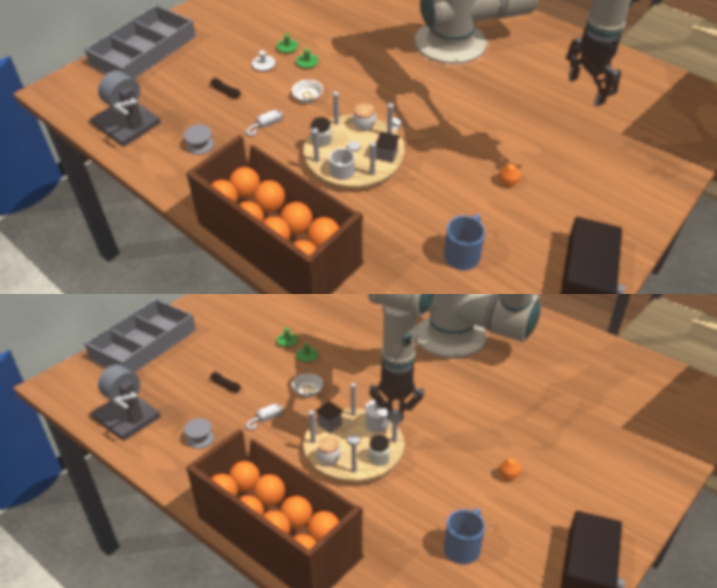

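The before and after scene pictures match except for the lid, the carousel and the arm. No bystander or green look-alike has moved. The lid is flat, the tin is at the front, the peg is held and nothing is moving.

```bash
python3 -c "
from rig import sign_off
print(sign_off())"
```

```text
the job is handed in; nothing more can be done
None
```

I put the aluminium lid on the tin and let go. Then I gripped peg1, turned the carousel about 155° anticlockwise until the tin faced front, and handed the job in at about 17 s while still gripping the peg.

Last checks before handing in:
- **Lid:** it lies flat, tilted less than 0.002 rad, with its disc top at 0.089 m as expected for a seated lid. The knob measured 88 mm from the carousel axis against 85 mm, so it may be 2–3 mm off the tin's axis, inside the 7 mm limit. The fingers are well clear of it.
- **Tin at front:** the lid's bearing is 176.6–176.9° and the tongue's is 176.4°. The estimates from the two pegs disagreed with this a little: peg2 gave about 174.9° and the gripped peg about 178.5°. All are within about 3 mm of the front mark, against the 12 mm limit.
- **Grip:** the grip is set to 60 N on peg1 and the fingers measure 12.3 mm apart on the 14 mm peg, a similar under-reading to the one on the knob. I had no direct reading of the finger contact force, but the arm and carousel did not move between the last two readings.
- **Other things:** the before and after scene pictures show no bystander or green lid moved.

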